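Set the tape measure on the counter's length gauge and lock it

TASK

Set the tape measure to the shop's standard length on the gauge board: hook its end over the board's upright steel edge, back the case away against the spring, lift it over the low wooden stop bar and stand it behind the bar with its front resting against the bar, and let go of it there unlocked. Then push the lock key on top of the case fully down, and leave the tape hooked, stretched and locked. Handle it gently: the blade must never snap back, not even a few millimetres when you let go, nothing may be leaned on hard, and the small things lying around the tape and the board stay where they are.

Things in the scene. Friction and masses are not known exactly. Their poses are not given: they have to be found in the camera images.
- tape: Loose grey tape measure, 0.4 kg, upright. D-shaped case 76 mm long (its x), 36 mm wide (its y, the width to grip), 60 mm high, flat front face at x = +38 mm; origin at its underside's centre, z up. A stiff steel blade 17 mm wide leaves the front towards +x, its underside 26 mm above the case's underside. The blade pulls at its own height: gripped well above it, the case twists.
- hook (a point): Tip of the blade's hook, on the inner face (which looks back to the case). The hook is a steel lip 20 mm wide, 4 mm thick, hanging from the blade's end; its tip is 22 mm below the blade's underside, 4 mm above the level of the case's underside. Retracted, this face stands 16 mm ahead of the case's front: the gap for the edge to enter.
- blade (a joint): How far the blade's outer section has slid out (m), 0 = retracted, limit 0.065. An inner section slides out equally, so the hook travels twice this value. The spring pulls the hook back with about 3.5 N retracted, rising by about 21 N per metre of hook travel (5.5 N at 100 mm). Greatest hook travel is 130 mm.
- lock (a joint): Lock key travel (m): 0 = up (free), 0.005 = fully down (locked). It goes down under about 4 N with some damping, ends on a hard stop and stays down once pushed. At the start it is up.
- lock_top (a point): Centre of the top of the black lock key, 22 mm (x) by 18 mm (y), on the top of the case 20 mm ahead of its centre; its top is 8 mm above the case's top when up, 3 mm when down.
- gauge: Fixed plywood gauge board on the counter, 250 mm long (its x) by 110 mm (its y), 12 mm thick; origin at its underside's centre, z up. Across its +x end (away from the robot) stands the steel edge: 5 mm thick, 100 mm along y, 24 mm high above the board's top, from x = +110 to +115 mm. The low wooden stop bar is screwed on across the board nearer its middle (see edge).
- edge (a point): Middle of the steel edge's top, on its +x face, where the hook bears. Stop bar: 80 mm along y, 10 mm thick in x, 10 mm high on the board. Its place varies, unmeasured: its -x (rear) face is 85 to 120 mm from this point. Find it by eye or by feel. It may lie under the case while hooking: with the case 12 mm above the board it clears the bar and the hook still reaches 8 mm down the edge.
- spool: Bystander: blue thread spool, 40 mm across, 38 mm high, beyond the board's steel edge; origin at its underside's centre.
- tickets: Bystander: pad of paper tickets 50 x 80 x 18 mm near the board's end towards the robot; origin at its underside's centre.
- jar: Bystander: small glass jar, 40 mm across, 45 mm high, ahead of the tape; origin at its underside's centre.

How it is judged (in metres and radians):
On the way, in this order (a step that is already met when the one before it is completed fails the run):
1. the hook is down behind the steel edge and the blade is drawn out at least 50 mm from the case while the case is held (x of hook in the frame of gauge between 0.112 and 0.125 m and z of hook in the frame of gauge below 0.033 m and y of hook in the frame of gauge between -0.05 and 0.05 m and x of hook in the frame of tape above 0.088 m and contact force between the fingers and tape above 1 N), for 0.2 s.
2. the case stands on the board, let go and at rest, at least 80 mm of blade out between hook and case front (so the stop bar holds it), still unlocked (x of hook in the frame of gauge between 0.112 and 0.125 m and z of hook in the frame of gauge below 0.033 m and y of hook in the frame of gauge between -0.05 and 0.05 m and x of hook in the frame of tape above 0.118 m and z of tape in the frame of gauge below 0.0155 m and angle between tape's own z axis and vertical below 0.12 rad and linear speed of tape below 0.02 m/s and contact force between the fingers and tape below 0.1 N and value of joint lock below 0.0015 m), for 0.3 s.
At the end, for the whole second after the job is handed in: Lock key more than 4 mm down; hook bearing behind the steel edge (3 mm short to 10 mm past its face, tip 3 mm or more below its top, within 50 mm of the middle line); case upright (0.12 rad) on the board (3.5 mm), 80 mm or more of blade out, at rest and untouched (x of hook in the frame of gauge between 0.112 and 0.125 m and z of hook in the frame of gauge below 0.033 m and y of hook in the frame of gauge between -0.05 and 0.05 m and x of hook in the frame of tape above 0.118 m and z of tape in the frame of gauge below 0.0155 m and angle between tape's own z axis and vertical below 0.12 rad and linear speed of tape below 0.02 m/s and contact force between the fingers and tape below 0.1 N and value of joint lock above 0.004 m).
It fails at once if the blade snaps back (its outer section runs in faster than 0.1 m/s, the hook at 0.2 m/s) (velocity of joint blade below -0.1 m/s).
It fails at once if the tape, its hook included, is pressed against the gauge board or its edge with more than 32 N in all (weight and spring make about 11 N of it) (contact force between tape and gauge above 32 N).
It fails at once if a bystander is knocked (moved more than 30 mm) (distance of any of spool, tickets, jar from where it was at the start of the episode above 0.03 m).
It also fails if it takes over 72 s, if anything falls off the work surface, if the arm or the gripper's body presses on something with over 40 N, if the wrist force passes 120 N, or if a joint passes its speed limit or range.

ROBOT

A 6-joint arm with a two-finger parallel gripper is mounted at the origin on the work surface. World frame = base frame: x ahead of the robot, y to its left, z up, the work surface at z = 0. Lengths are in mm, angles in rad, forces in N, time in s.
With the tool pointing down it reaches from about 300 to 1000 mm from the base axis. Payload 5.1 kg.
Tool frame: the origin (TCP) lies at the centre of the arm's flange, where the gripper is bolted on; the fingertips stand 190 mm ahead of it and the grasp point (between the pads) lies 171 mm ahead of it; z points along the fingers, y is the line along which they close (so a half turn about z gives the same grasp; the last joint's range is limited). The gripper opens to 95 mm and grips with 3 to 60 N. Pads are 20 mm wide; open, the fingers measure 119 mm over their backs; the gripper's body (75 mm by 180 mm) begins 59 mm behind the grasp point.
Start: joints at [-1.398, 0.124, 1.65, -0, 1.367, -0.083], TCP at [164.43, -628.847, 404.756] pointing down, gripper open.
Joint ranges: [-2.61, 2.61], [-1.02, 2.33], [0.03, 2.71], [-1.35, 4.49], [0.32, 2.68], [-2.91, 2.91]. Speed limits (rad/s): [2.57, 2.57, 3.14, 3.14, 3.14, 3.14].

INTERFACE

Orientations are given as a 3x3 rotation matrix whose columns are the frame's x, y, z axes.
In Python, from workcell import get_obs, capture, job_done gives the robot as it stands. The module is installed in compiled form; this text tells all that it offers.
- The arm moves only by the shell command python3 -m inch 'ROWS' [OPENING] [FORCE]. ROWS is JSON, a list of rows, each an object of numbers: "dx", "dy", "dz": the shift along the tool's x, y, z in m; "spin": the turn about the tool's z in degrees. In form: [{"dx": .., "dy": .., "dz": .., "spin": ..}, ...]. A call has 1 to 20 rows; each row shifts and turns the commanded pose from where the row before left it, along the tool's axes as they then stand; what a row does not reach is not made up. A row lasts 1/12 s, in which the tool goes at most 41.7 mm and 7.16 degrees, less where a joint would pass 70% of its speed; a pose out of reach is approached as far as the arm can. A call with a gripper value outside its range is refused whole. OPENING is the opening, from 0 (shut) to 1 (fully open), set as the call begins (- or left out, the last holds). The fingers move at their own pace and stop on an object; FORCE is the grip in N (left out, the last holds). Time passes only in rows, so rows that do not move let the fingers close. It gives the time, the measured TCP pose, the force, the opening and the grip force at its end, in the units of the state.
- get_obs(): the state, without advancing time (a new reading comes with each control period).
- capture(name): name is "scene" or "top"; returns a dict with "color" (480x640x3 uint8, red, green, blue), "range_z" (480x640 float32, mm along the optical axis (not along the pixel's ray), 0 where there is no reading), "fx", "fy", "cx", "cy" (pixels), "extrinsics" (4x4, takes a point from world to camera coordinates). Camera axes: x right, y down, z forward; pixel columns grow to the right and rows downward; lengths in mm; the calibration is good to about 2 mm. A picture is of the moment at which its call begins.
- job_done(): hands the job in; it is judged then, once.
The state is a dict: "time_s": time; "joints": joint angles; "joint_vel": joint speeds; "joint_efforts": joint torques, N m; "tcp_pos": TCP position; "eef_rot": TCP orientation; "contact_force": force on the tool from outside, world axes, zero at the start; "moment": the same for the moment, N m; "finger_gap": finger opening in mm; "grip_force": force on a finger pad.
Only numpy, scipy, OpenCV 4.12 (cv2) and the standard library are available. Lean on these libraries where they do the work, as an engineer would, in place of code of your own. Each camera call takes 0.05 s, during which the arm holds its last target. There are 200 camera calls.

## Working session

There is one attempt and no reset: what is moved stays moved. The work goes in short steps, Python scripts to look and compute and a shell command to move; the robot and the scene stay as the last step left them, time stands still between calls to the robot, and variables do not carry over. Pictures are saved under pics/ and viewed, at most 10 in all, crops included, and the job is handed in when it is done.

```bash
mkdir -p pics; cat > h.py <<'E'
import numpy as np, cv2
from workcell import get_obs, capture, job_done
def snap(name, fn, crop=None, s=1):
    c=capture(name); np.savez('last_'+name+'.npz',**c)
    im=c['color'][:,:,::-1]
    if crop: x0,y0,x1,y1=crop; im=im[y0:y1,x0:x1]
    if s!=1: im=cv2.resize(im,None,fx=s,fy=s,interpolation=cv2.INTER_CUBIC)
    cv2.imwrite('pics/'+fn,im); return c
def world(c,u,v,z=None):
    "pixel->world mm: by depth or on plane z"
    E=np.array(c['extrinsics']); R,t=E[:3,:3],E[:3,3]
    d=np.array([(u-c['cx'])/c['fx'],(v-c['cy'])/c['fy'],1.])
    o=-R.T@t; w=R.T@d
    if z is None: return o+w*float(c['range_z'][int(round(v)),int(round(u))])
    return o+w*(z-o[2])/w[2]
E
python3 - <<'E'
from h import *
c=snap('top','t0.png'); c2=snap('scene','s0.png')
for k in (c,c2):
    E=np.array(k['extrinsics']);print(-E[:3,:3].T@E[:3,3],E[:3,:3].round(2).tolist(),k['fx'])
print(get_obs())
E
```

```text
[469.21677483 -53.08358762 885.21567648] [[0.01, -1.0, 0.02], [-1.0, -0.02, -0.09], [0.09, -0.02, -1.0]] 480.67268597226507
[ 952.14674553 -598.06558528  664.8829873 ] [[0.8, 0.6, 0.01], [0.39, -0.51, -0.77], [-0.46, 0.62, -0.64]] 507.70725725706495
{'time_s': 0.1, 'joints': array([-1.39762963e+00,  1.24447451e-01,  1.65150278e+00, -3.55974571e-05,
        1.36753030e+00, -8.26178594e-02]), 'joint_vel': array([-1.14075727e-05, -2.33134396e-03, -3.81603111e-03, -1.37460130e-03,
       -1.27435062e-03,  1.53365569e-04]), 'joint_efforts': array([ 3.14798799e-04, -4.18880332e+01, -3.61096323e+01,  7.76402769e-02,
        4.61516180e-02, -6.27691725e-05]), 'tcp_pos': array([ 164.37239818, -628.6477951 ,  403.62524222]), 'eef_rot': array([[ 9.67463292e-01,  2.53011165e-01, -3.59627612e-04],
       [ 2.53011391e-01, -9.67461524e-01,  1.85362586e-03],
       [ 1.21062160e-04, -1.88430486e-03, -9.99998217e-01]]), 'contact_force': array([-0.79922206, -0.21469293, -0.60150866]), 'moment': array([ 0.00271244,  0.00477837, -0.00163504]), 'grip_force': 0.0, 'finger_gap': 94.75756659664599}
```

View pics/t0.png

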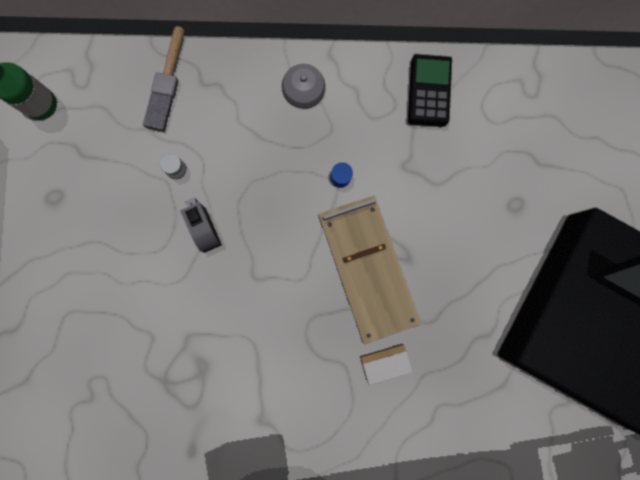

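View pics/s0.png

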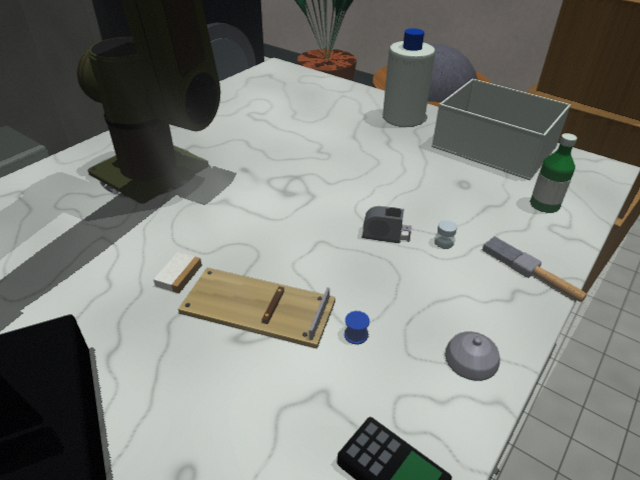

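Top view: the board spans (318,215)-(420,325) with its edge at (350,210) and bar at (364,253). The tape is at (201,226), hook pointing up towards the jar at (173,167). The spool is at (341,175) and the tickets at (387,364). Next I'll enlarge.

```bash
python3 - <<'E'
from h import *
c=np.load('last_top.npz'); im=c['color'][:,:,::-1]
R=lambda a,s:cv2.resize(a,None,fx=s,fy=s,interpolation=cv2.INTER_CUBIC)
a=R(im[190:350,310:430],3.75) # 450x600
b=R(im[190:260,170:230],5.8)   # 348x406
b=cv2.copyMakeBorder(b,0,600-b.shape[0],0,0,cv2.BORDER_CONSTANT)
cv2.imwrite('pics/c1.png',np.hstack([a,b]))
# depth-based points in tape region, board region
z=c['range_z']
def cloud(u0,v0,u1,v1):
    return np.array([np.r_[u,v,world(c,u,v)] for v in range(v0,v1) for u in range(u0,u1) if z[v,u]>0])
p=cloud(170,190,230,260); 
q=p[p[:,4]>45]; q=p[p[:,4]>50]
print('tape pts',len(q), p[:,4].max()); 
for n,(u0,v0,u1,v1,zz) in dict(tape=(180,198,225,255,50),jar=(155,148,190,185,25),spool=(325,158,358,192,25),tick=(355,340,415,388,10)).items():
    q=cloud(u0,v0,u1,v1); q=q[q[:,4]>zz]; 
    r=cv2.minAreaRect(q[:,2:4].astype(np.float32)); print(n,len(q),q[:,4].max(),r)
print(world(c,250,300))
E
```

```text
tape pts 883 71.7661260980899
tape 883 71.7661260980899 ((578.2025146484375, 129.1917266845703), (72.33538818359375, 36.849056243896484), 25.256086349487305)
jar 376 49.61972409602777 ((689.2940673828125, 184.60433959960938), (36.492889404296875, 35.29997634887695), 3.525439500808716)
spool 379 43.001634014865544 ((679.1382446289062, -120.57879638671875), (39.10289001464844, 38.111515045166016), 1.9278796911239624)
tick 1359 23.82319402308326 ((351.2525329589844, -200.6949005126953), (77.36107635498047, 80.45492553710938), 16.67801856994629)
[448.45442821  41.83344043  -2.03751098]
```

View pics/c1.png

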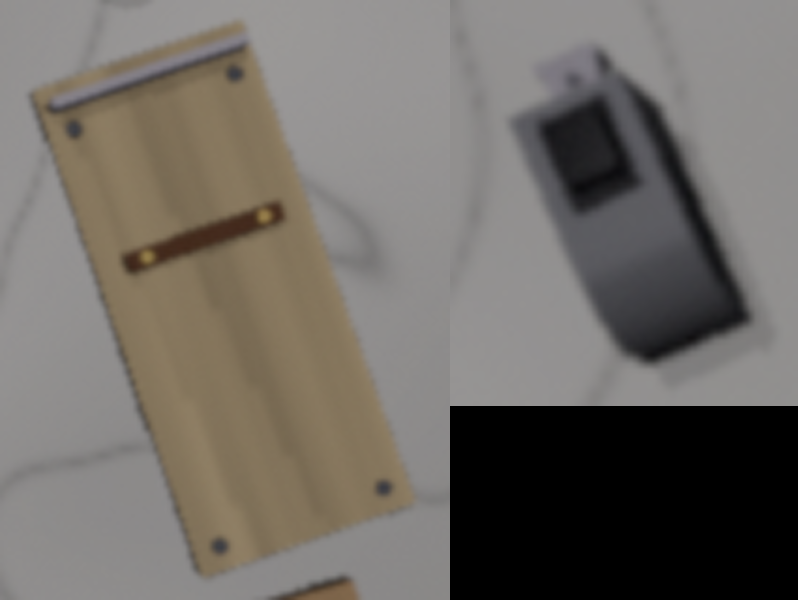

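```bash
python3 - <<'E'
from h import *
c=np.load('last_top.npz')
f=lambda x,y,z:world(c,310+(x+.5)/3.75-.5,190+(y+.5)/3.75-.5,z)
B=[f(*p,12) for p in [(32,93),(243,22),(413,500),(202,577)]]
print('board ctr',np.mean(B,0)); ax=(B[0]+B[1]-B[2]-B[3])/2; print('len',np.linalg.norm(ax),np.linalg.norm(B[0]-B[1]),'yaw',np.degrees(np.arctan2(ax[1],ax[0])))
o=np.mean(B,0); a=ax/np.linalg.norm(ax); n=np.array([-a[1],a[0],0])
for nm,p,z in [('edgeTopfarL',(48,99),36),('edgeTopfarR',(244,32),36),('nearL',(52,108),36),('nearR',(247,42),36),('bar fL',(121,257),22),('bar fR',(276,203),22),('bar rL',(128,273),22),('bar rR',(283,218),22)]:
    w=f(*p,z)-o; print(nm,w@a,w@n)
g=lambda x,y,z:world(c,170+(x+.5)/5.8-.5,190+(y+.5)/5.8-.5,z)
T={'frontL':(62,122,60),'frontR':(150,78,60),'keyFL':(93,120,68),'keyFR':(150,95,68),'rearR0':(298,320,3),'rearL0':(197,362,3),'hookL':(86,66,28),'hookR':(145,43,28)}
T={k:g(*v) for k,v in T.items()}
for k,v in T.items(): print(k,v.round(1))
# tape yaw via cloud; key via pts z>64 
z=c['range_z']
P=np.array([world(c,u,v) for v in range(198,255) for u in range(180,225)])
q=P[P[:,2]>52]; r=cv2.minAreaRect(q[:,:2].astype(np.float32)); print(r)
h=P[(P[:,2]>64)]; print('key',len(h),h.mean(0))
top=P[(P[:,2]>56)]; rr=cv2.minAreaRect(top[:,:2].astype(np.float32)); print('top',rr)
E
```

```text
board ctr [ 508.89068861 -173.97629435   12.        ]
len 246.92156864450223 110.04403385303615 yaw 19.77009271253329
edgeTopfarL 115.01744416943086 50.7302001918718
edgeTopfarR 115.40284459557004 -48.834796377180226
nearL 110.31610202999455 50.34093154222861
nearR 110.36991698337403 -48.566770964555296
bar fL 33.09543015549489 41.30543910207883
bar fR 33.461278524071645 -38.25858125085893
bar rL 24.741405175336354 40.6637533791983
bar rR 25.521983543639895 -39.009015933761695
frontL [601.5 159.   60. ]
frontR [615.2 133.5  60. ]
keyFL [600.9 147.9  68. ]
keyFR [608.7 131.5  68. ]
rearR0 [548.6  97.    3. ]
rearL0 [534.8 128.3   3. ]
hookL [624.2 160.6  28. ]
hookR [631.8 142.7  28. ]
((524.848876953125, 61.929595947265625), (248.45941162109375, 59.66382598876953), 50.683807373046875)
key 149 [587.54671128 127.64266047 106.42935858]
top ((525.3745727539062, 61.417259216308594), (248.6061553955078, 57.02252197265625), 50.9555778503418)
```

Everything agrees: board yaw is 19.8°, the bar's rear face is at gauge x≈25 (90 mm behind the edge), and the tape is at about (576,129) with yaw 25.3°. Moving above the tape now.

```bash
python3 -m inch '[{"dx":0.0268,"dy":-0.0286},{"dx":0.0268,"dy":-0.0286},{"dx":0.0268,"dy":-0.0286},{"dx":0.0268,"dy":-0.0286},{"dx":0.0268,"dy":-0.0286},{"dx":0.0268,"dy":-0.0286},{"dx":0.0268,"dy":-0.0286},{"dx":0.0268,"dy":-0.0286},{"dx":0.0268,"dy":-0.0286},{"dx":0.0268,"dy":-0.0286},{"dx":0.0268,"dy":-0.0286},{"dx":0.0268,"dy":-0.0286},{"dx":0.0268,"dy":-0.0286},{"dx":0.0268,"dy":-0.0286},{"dx":0.0268,"dy":-0.0286},{"dx":0.0268,"dy":-0.0286},{"dx":0.0268,"dy":-0.0286},{"dx":0.0268,"dy":-0.0286},{"dx":0.0268,"dy":-0.0286},{"dx":0.0268,"dy":-0.0286}]' 1
python3 -m inch '[{"dx":0.018,"dy":-0.019,"dz":0.02,"spin":-4},{"dx":0.018,"dy":-0.019,"dz":0.02,"spin":-4},{"dx":0.018,"dy":-0.019,"dz":0.02,"spin":-2.7},{"dz":0.02},{"dz":0.01},{},{}]'
cat >> h.py <<'E'
def to(x,y,z,yaw):
    "tool-axis shifts (m) and spin to bring TCP to x,y,z,yaw"
    o=get_obs(); R=np.array(o['eef_rot']); d=R.T@(np.array([x,y,z])-o['tcp_pos'])
    y0=np.degrees(np.arctan2(R[1,0],R[0,0]))
    print('t',o['time_s'],'pos',o['tcp_pos'].round(1),'yaw',y0.round(2),'zax',R[:,2].round(4),'F',o['contact_force'].round(1),'M',o['moment'].round(2),'gap',round(o['finger_gap'],1),'grip',o['grip_force'])
    print('d m',(d/1000).round(4),'spin',round(y0-yaw,2))
E
python3 -c "
from h import *
to(576,129,300,25.3)"
```

```text
t 0.1 pos [ 164.4 -628.6  403.6] yaw 14.66 zax [-4.0e-04  1.9e-03 -1.0e+00] F [-0.8 -0.2 -0.6] M [ 0.  0. -0.] gap 94.8 grip 0.0
d m [ 0.5899 -0.6287  0.1049] spin -10.64schema error: expected keys dx, dy, dz, spin
schema error: expected keys dx, dy, dz, spin
```

```bash
python3 -m inch '[{"dx":0.0268,"dy":-0.0286,"dz":0,"spin":0},{"dx":0.0268,"dy":-0.0286,"dz":0,"spin":0},{"dx":0.0268,"dy":-0.0286,"dz":0,"spin":0},{"dx":0.0268,"dy":-0.0286,"dz":0,"spin":0},{"dx":0.0268,"dy":-0.0286,"dz":0,"spin":0},{"dx":0.0268,"dy":-0.0286,"dz":0,"spin":0},{"dx":0.0268,"dy":-0.0286,"dz":0,"spin":0},{"dx":0.0268,"dy":-0.0286,"dz":0,"spin":0},{"dx":0.0268,"dy":-0.0286,"dz":0,"spin":0},{"dx":0.0268,"dy":-0.0286,"dz":0,"spin":0},{"dx":0.0268,"dy":-0.0286,"dz":0,"spin":0},{"dx":0.0268,"dy":-0.0286,"dz":0,"spin":0},{"dx":0.0268,"dy":-0.0286,"dz":0,"spin":0},{"dx":0.0268,"dy":-0.0286,"dz":0,"spin":0},{"dx":0.0268,"dy":-0.0286,"dz":0,"spin":0},{"dx":0.0268,"dy":-0.0286,"dz":0,"spin":0},{"dx":0.0268,"dy":-0.0286,"dz":0,"spin":0},{"dx":0.0268,"dy":-0.0286,"dz":0,"spin":0},{"dx":0.0268,"dy":-0.0286,"dz":0,"spin":0},{"dx":0.0268,"dy":-0.0286,"dz":0,"spin":0}]' 1
python3 -m inch '[{"dx":0.018,"dy":-0.019,"dz":0.02,"spin":-4},{"dx":0.018,"dy":-0.019,"dz":0.02,"spin":-4},{"dx":0.018,"dy":-0.019,"dz":0.02,"spin":-2.7},{"dx":0,"dy":0,"dz":0.02,"spin":0},{"dx":0,"dy":0,"dz":0.01,"spin":0},{"dx":0,"dy":0,"dz":0,"spin":0},{"dx":0,"dy":0,"dz":0,"spin":0}]'
python3 -c "
from h import *
to(576,129,300,25.3)"
```

```text
time_s: 1.77
tcp_pos: [538.6, 62.3, 404.3]
eef_rot: [[0.967, 0.253, -0.001], [0.253, -0.967, -0.0], [-0.001, -0.0, -1.0]]
contact_force: [0.4, -1.4, -0.0]
finger_gap: 94.9
grip_force: 0.0
time_s: 2.35
tcp_pos: [570.9, 130.8, 314.3]
eef_rot: [[0.904, 0.428, -0.002], [0.428, -0.904, -0.0], [-0.002, -0.0, -1.0]]
contact_force: [-0.7, 0.2, -0.1]
finger_gap: 94.9
grip_force: 0.0
t 2.35 pos [570.9 130.8 314.3] yaw 25.32 zax [-1.5e-03 -3.0e-04 -1.0e+00] F [-0.7  0.2 -0.1] M [ 0.04  0.   -0.06] gap 94.9 grip 0.0
d m [0.0039 0.0039 0.0142] spin 0.02
```

```bash
python3 -m inch '[{"dx":0.004,"dy":0.004,"dz":0.015,"spin":0},{"dx":0,"dy":0,"dz":0.02,"spin":0},{"dx":0,"dy":0,"dz":0.02,"spin":0},{"dx":0,"dy":0,"dz":0.02,"spin":0},{"dx":0,"dy":0,"dz":0.02,"spin":0},{"dx":0,"dy":0,"dz":0.01,"spin":0},{"dx":0,"dy":0,"dz":0.009,"spin":0},{"dx":0,"dy":0,"dz":0,"spin":0},{"dx":0,"dy":0,"dz":0,"spin":0}]'
python3 -m inch '[{"dx":0,"dy":0,"dz":0,"spin":0},{"dx":0,"dy":0,"dz":0,"spin":0},{"dx":0,"dy":0,"dz":0,"spin":0},{"dx":0,"dy":0,"dz":0,"spin":0},{"dx":0,"dy":0,"dz":0,"spin":0},{"dx":0,"dy":0,"dz":0,"spin":0},{"dx":0,"dy":0,"dz":0,"spin":0},{"dx":0,"dy":0,"dz":0,"spin":0},{"dx":0,"dy":0,"dz":0,"spin":0},{"dx":0,"dy":0,"dz":0,"spin":0},{"dx":0,"dy":0,"dz":0,"spin":0},{"dx":0,"dy":0,"dz":0,"spin":0}]' 0.3 30
python3 -c "
from h import *
to(576,129,200,25.3)"
```

```text
time_s: 3.1
tcp_pos: [576.9, 129.2, 201.7]
eef_rot: [[0.904, 0.428, 0.001], [0.428, -0.904, 0.0], [0.001, 0.0, -1.0]]
contact_force: [1.1, 0.4, 0.2]
finger_gap: 94.9
grip_force: 0.0
time_s: 4.1
tcp_pos: [576.5, 129.3, 200.7]
eef_rot: [[0.904, 0.428, 0.0], [0.428, -0.904, -0.0], [0.0, 0.0, -1.0]]
contact_force: [1.1, -0.2, -0.8]
finger_gap: 35.7
grip_force: 30.0
t 4.1 pos [576.5 129.3 200.7] yaw 25.36 zax [ 2.e-04 -2.e-04 -1.e+00] F [ 1.1 -0.2 -0.8] M [-0.15 -0.13 -0.  ] gap 35.7 grip 29.993817466311157
d m [-0.0006  0.0001  0.0007] spin 0.06
```

```bash
python3 -m inch '[{"dx":0,"dy":0,"dz":-0.003,"spin":0},{"dx":0,"dy":0,"dz":-0.009,"spin":0},{"dx":0,"dy":0,"dz":-0.015,"spin":0},{"dx":0,"dy":0,"dz":-0.015,"spin":0},{"dx":0,"dy":0,"dz":-0.015,"spin":0},{"dx":0,"dy":0,"dz":-0.014,"spin":0},{"dx":0,"dy":0,"dz":-0.009,"spin":0}]'
python3 -m inch '[{"dx":-0.004,"dy":0.008,"dz":0,"spin":0},{"dx":-0.009,"dy":0.018,"dz":0,"spin":0},{"dx":-0.009,"dy":0.018,"dz":0,"spin":0},{"dx":-0.009,"dy":0.018,"dz":0,"spin":0},{"dx":-0.009,"dy":0.018,"dz":0,"spin":0},{"dx":-0.009,"dy":0.018,"dz":0,"spin":0},{"dx":-0.009,"dy":0.018,"dz":0,"spin":0},{"dx":-0.009,"dy":0.018,"dz":0,"spin":0},{"dx":-0.009,"dy":0.018,"dz":0,"spin":0},{"dx":-0.009,"dy":0.018,"dz":0,"spin":0},{"dx":-0.009,"dy":0.018,"dz":0,"spin":0},{"dx":-0.009,"dy":0.018,"dz":0,"spin":0},{"dx":-0.009,"dy":0.018,"dz":0,"spin":0},{"dx":-0.009,"dy":0.018,"dz":0,"spin":0},{"dx":-0.004,"dy":0.009,"dz":0,"spin":0},{"dx":0,"dy":0,"dz":0,"spin":2},{"dx":0,"dy":0,"dz":0,"spin":2},{"dx":0,"dy":0,"dz":0,"spin":1.6},{"dx":0,"dy":0,"dz":0,"spin":0},{"dx":0,"dy":0,"dz":0,"spin":0}]'
python3 - <<'E'
from h import *
to(571,-151.7,280.7,19.77)
a=snap('top','t1.png'); b=snap('scene','s1.png')
A=a['color'][150:290,290:430,::-1]; B=b['color'][200:360,210:410,::-1]
A=cv2.resize(A,(400,400),interpolation=cv2.INTER_CUBIC);B=cv2.resize(B,(400,320),interpolation=cv2.INTER_CUBIC)
B=cv2.copyMakeBorder(B,0,80,0,0,cv2.BORDER_CONSTANT)
cv2.imwrite('pics/c2.png',np.hstack([A,B]))
E
```

```text
time_s: 4.68
tcp_pos: [576.5, 129.5, 282.5]
eef_rot: [[0.904, 0.428, 0.001], [0.428, -0.904, 0.0], [0.001, 0.0, -1.0]]
contact_force: [1.1, -0.8, -3.8]
finger_gap: 35.8
grip_force: 30.0
time_s: 6.35
tcp_pos: [570.7, -150.8, 280.0]
eef_rot: [[0.941, 0.339, -0.001], [0.339, -0.941, 0.001], [-0.001, -0.001, -1.0]]
contact_force: [-0.6, 0.5, -4.3]
finger_gap: 36.3
grip_force: 30.0
t 6.35 pos [ 570.7 -150.8  280. ] yaw 19.8 zax [-1.3e-03  6.0e-04 -1.0e+00] F [-0.6  0.5 -4.3] M [-0.03  0.04 -0.01] gap 36.3 grip 29.99398951884359
d m [ 0.      0.0009 -0.0007] spin 0.03
```

View pics/c2.png

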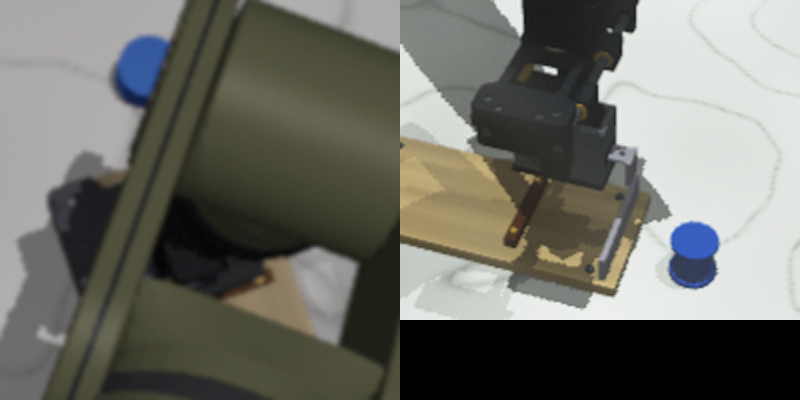

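The top view is occluded. In the scene view the held tape's hook is at crop (625,155), above the edge. I'll enlarge the scene view there.

```bash
python3 - <<'E'
from h import *
b=np.load('last_scene.npz')
B=b['color'][260:345,270:370,::-1]
cv2.imwrite('pics/c3.png',cv2.resize(B,(700,595),interpolation=cv2.INTER_CUBIC))
E
```

```text
(no output)
```

View pics/c3.png

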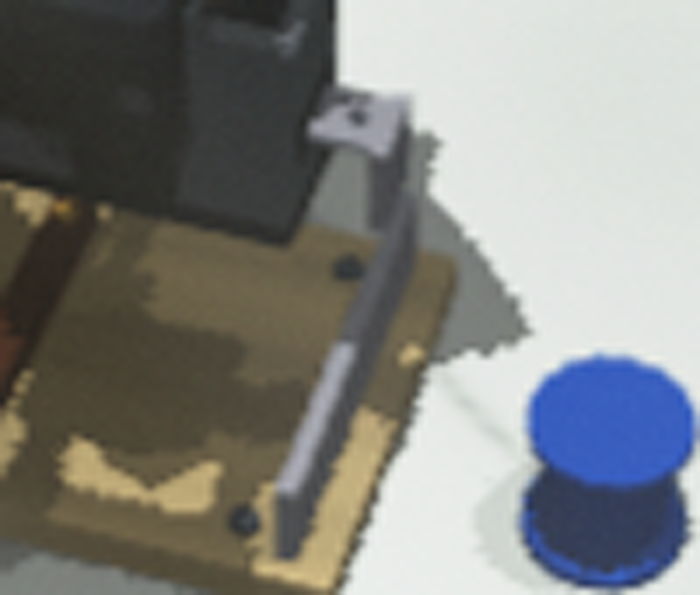

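```bash
python3 - <<'E'
from h import *
c=np.load('last_scene.npz'); o=np.array([508.9,-174,0]); t=np.radians(19.77); a=np.array([np.cos(t),np.sin(t),0]); n=np.array([-a[1],a[0],0])
px=lambda x,y:(270+(x+.5)/7-.5,260+(y+.5)/7-.5)
for nm,x,y,z in [('hookN',392,155,107),('hookF',410,97,107),('lipbotN',370,228,83),('edgeNearInner',276,488,36),('edgeNearOuter',298,493,36),('edgeouter mid',355,348,36),('boardcorner',335,592,12),('boardfar',458,258,12)]:
    w=world(c,*px(x,y),z); print(nm,w.round(1),((w-o)@a).round(1),((w-o)@n).round(1))
for x,y in [(375,125),(330,130),(400,125)]:
    w=world(c,*px(x,y)); print('depth',w.round(1),((w-o)@a).round(1),((w-o)@n).round(1))
o_=get_obs()['tcp_pos']; print('tcp', ((o_-o)@a).round(1),((o_-o)@n).round(1))
E
```

```text
hookN [ 629.5 -138.3  107. ] 125.5 -7.2
hookF [ 621.8 -120.9  107. ] 124.2 11.8
lipbotN [ 625.4 -140.4   83. ] 121.0 -7.8
edgeNearInner [ 630.5 -182.    36. ] 111.7 -48.6
edgeNearOuter [ 635.4 -180.1   36. ] 116.9 -48.5
edgeouter mid [ 619.5 -137.1   36. ] 116.5 -2.6
boardcorner [ 647.6 -182.1   12. ] 127.8 -54.5
boardfar [609.3 -79.5  12. ] 126.5 55.0
depth [ 620.7 -132.7  106.7] 119.2 1.0
depth [ 614.8 -141.7  108.7] 110.6 -5.4
depth [ 623.1 -126.4  103.2] 123.6 6.2
tcp 66.1 0.9
```

The hook's inner face is at about gauge x 119 and y≈+1, so it clears the edge face at 115. Lowering.

```bash
python3 -m inch '[{"dx":0.001,"dy":0.001,"dz":0.005,"spin":0},{"dx":0,"dy":0,"dz":0.008,"spin":0},{"dx":0,"dy":0,"dz":0.008,"spin":0},{"dx":0,"dy":0,"dz":0.008,"spin":0},{"dx":0,"dy":0,"dz":0.005,"spin":0},{"dx":0,"dy":0,"dz":0.003,"spin":0},{"dx":0,"dy":0,"dz":0.003,"spin":0},{"dx":0,"dy":0,"dz":0.003,"spin":0},{"dx":0,"dy":0,"dz":0.003,"spin":0},{"dx":0,"dy":0,"dz":0.003,"spin":0},{"dx":0,"dy":0,"dz":0.003,"spin":0},{"dx":0,"dy":0,"dz":0.002,"spin":0},{"dx":0,"dy":0,"dz":0.001,"spin":0},{"dx":0,"dy":0,"dz":0,"spin":0},{"dx":0,"dy":0,"dz":0,"spin":0}]'
python3 -c "
from h import *
to(572,-151.7,224.7,19.77)"
```

```text
time_s: 7.7
tcp_pos: [572.3, -151.6, 225.8]
eef_rot: [[0.941, 0.338, 0.0], [0.338, -0.941, -0.0], [0.0, 0.0, -1.0]]
contact_force: [0.6, 0.2, -5.0]
finger_gap: 35.8
grip_force: 30.0
t 7.7 pos [ 572.3 -151.6  225.8] yaw 19.76 zax [ 1.e-04 -0.e+00 -1.e+00] F [ 0.6  0.2 -5. ] M [ 0.04  0.03 -0.04] gap 35.8 grip 29.99387399526313
d m [-0.0003  0.      0.0011] spin -0.01
```

```bash
python3 -m inch '[{"dx":-0.001,"dy":0,"dz":0.0007,"spin":0},{"dx":-0.002,"dy":0,"dz":0,"spin":0},{"dx":-0.002,"dy":0,"dz":0,"spin":0},{"dx":-0.002,"dy":0,"dz":0,"spin":0},{"dx":-0.002,"dy":0,"dz":0,"spin":0},{"dx":-0.002,"dy":0,"dz":0,"spin":0},{"dx":-0.002,"dy":0,"dz":0,"spin":0},{"dx":-0.002,"dy":0,"dz":0,"spin":0},{"dx":0,"dy":0,"dz":0,"spin":0},{"dx":0,"dy":0,"dz":0,"spin":0}]'
python3 -c "
from h import *
o=get_obs();to(572,-151.7,224.7,19.77);print('Ftool',np.array(o['eef_rot']).T@o['contact_force'])"
```

```text
time_s: 8.53
tcp_pos: [558.2, -156.6, 225.2]
eef_rot: [[0.941, 0.338, 0.001], [0.338, -0.941, 0.0], [0.001, 0.0, -1.0]]
contact_force: [2.9, 2.5, -5.1]
finger_gap: 36.0
grip_force: 30.0
t 8.5333 pos [ 558.2 -156.6  225.2] yaw 19.74 zax [ 6.e-04  0.e+00 -1.e+00] F [ 2.9  2.5 -5.1] M [ 0.33 -0.6   0.04] gap 36.0 grip 29.993823361583054
d m [0.0147 0.     0.0006] spin -0.03
Ftool [ 3.61542674 -1.37009249  5.09230657]
```

```bash
python3 -m inch '[{"dx":-0.002,"dy":0,"dz":0,"spin":0},{"dx":-0.004,"dy":0,"dz":0,"spin":0},{"dx":-0.005,"dy":0,"dz":0,"spin":0},{"dx":-0.005,"dy":0,"dz":0,"spin":0},{"dx":-0.005,"dy":0,"dz":0,"spin":0},{"dx":-0.005,"dy":0,"dz":0,"spin":0},{"dx":-0.005,"dy":0,"dz":0,"spin":0},{"dx":-0.005,"dy":0,"dz":0,"spin":0},{"dx":-0.005,"dy":0,"dz":0,"spin":0},{"dx":-0.005,"dy":0,"dz":0,"spin":0},{"dx":-0.005,"dy":0,"dz":0,"spin":0},{"dx":-0.005,"dy":0,"dz":0,"spin":0},{"dx":-0.005,"dy":0,"dz":0,"spin":0},{"dx":-0.005,"dy":0,"dz":0,"spin":0},{"dx":-0.004,"dy":0,"dz":0,"spin":0},{"dx":-0.002,"dy":0,"dz":0,"spin":0},{"dx":-0.001,"dy":0,"dz":0,"spin":0},{"dx":0,"dy":0,"dz":0,"spin":0},{"dx":0,"dy":0,"dz":0,"spin":0},{"dx":0,"dy":0,"dz":0,"spin":0}]'
python3 - <<'E'
from h import *
o=get_obs();to(572,-151.7,224.7,19.77);print('Ftool',np.array(o['eef_rot']).T@o['contact_force'])
t=np.radians(19.77); a=np.array([np.cos(t),np.sin(t),0]); print('gx',(o['tcp_pos']-[508.9,-174,0])@a)
b=snap('scene','s2.png',(170,240,350,360),4.4)
E
```

```text
time_s: 10.2
tcp_pos: [489.5, -181.3, 225.1]
eef_rot: [[0.941, 0.338, 0.0], [0.338, -0.941, 0.0], [0.0, 0.0, -1.0]]
contact_force: [5.1, 3.0, -4.7]
finger_gap: 35.7
grip_force: 30.0
t 10.2 pos [ 489.5 -181.3  225.1] yaw 19.76 zax [ 4.e-04  0.e+00 -1.e+00] F [ 5.1  3.  -4.7] M [ 0.32 -0.9   0.08] gap 35.7 grip 29.993804013356566
d m [0.0876 0.     0.0005] spin -0.01
Ftool [ 5.85860082 -1.11634087  4.68713784]
gx -20.665790769549666
```

View pics/s2.png

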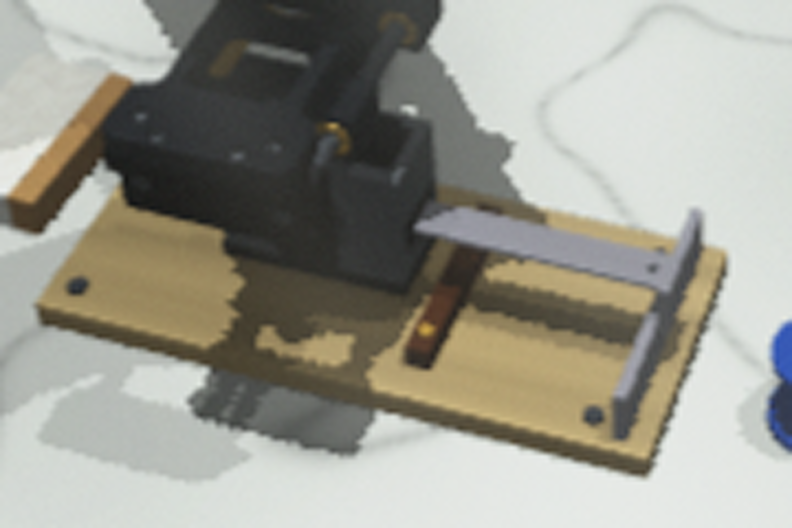

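The blade is drawn out and hooked over the edge, with the case just behind the bar and clear of it. Lowering gently onto the board.

```bash
python3 -m inch '[{"dx":0,"dy":0,"dz":0.002,"spin":0},{"dx":0,"dy":0,"dz":0.002,"spin":0},{"dx":0,"dy":0,"dz":0.002,"spin":0},{"dx":0,"dy":0,"dz":0.002,"spin":0},{"dx":0,"dy":0,"dz":0.001,"spin":0},{"dx":0,"dy":0,"dz":0.001,"spin":0},{"dx":0,"dy":0,"dz":0.0005,"spin":0},{"dx":0,"dy":0,"dz":0,"spin":0},{"dx":0,"dy":0,"dz":0,"spin":0},{"dx":0,"dy":0,"dz":0,"spin":0}]'
python3 -m inch '[{"dx":0,"dy":0,"dz":0.0005,"spin":0},{"dx":0,"dy":0,"dz":0,"spin":0},{"dx":0,"dy":0,"dz":0,"spin":0}]'
```

```text
time_s: 11.08
tcp_pos: [490.4, -181.6, 215.8]
eef_rot: [[0.941, 0.338, 0.003], [0.338, -0.941, -0.001], [0.003, 0.002, -1.0]]
contact_force: [6.0, 2.2, -1.8]
finger_gap: 35.8
grip_force: 30.0
time_s: 11.33
tcp_pos: [490.4, -181.6, 215.4]
eef_rot: [[0.941, 0.338, 0.003], [0.338, -0.941, -0.001], [0.003, 0.002, -1.0]]
contact_force: [5.6, 1.7, -1.6]
finger_gap: 36.0
grip_force: 30.0
```

```bash
for i in 1 2; do python3 -m inch '[{"dx":0,"dy":0,"dz":0.0005,"spin":0},{"dx":0,"dy":0,"dz":0.0005,"spin":0},{"dx":0,"dy":0,"dz":0,"spin":0},{"dx":0,"dy":0,"dz":0,"spin":0}]'|grep -E 'tcp|contact'; done
python3 - <<'E'
from h import *
b=snap('scene','s3.png',(180,240,350,350),4.7)
to(490.4,-181.6,212.7,19.77)
E
```

```text
tcp_pos: [490.4, -181.6, 214.4]
contact_force: [5.6, 2.0, -2.1]
tcp_pos: [490.4, -181.7, 213.4]
contact_force: [5.0, 2.3, -1.8]
t 12.05 pos [ 490.4 -181.6  213.4] yaw 19.74 zax [ 0.0035 -0.0011 -1.    ] F [ 5.4  2.2 -1.7] M [ 0.4 -1.3 -0. ] gap 35.9 grip 29.995177988894284
d m [ 0.     -0.      0.0007] spin -0.03
```

View pics/s3.png

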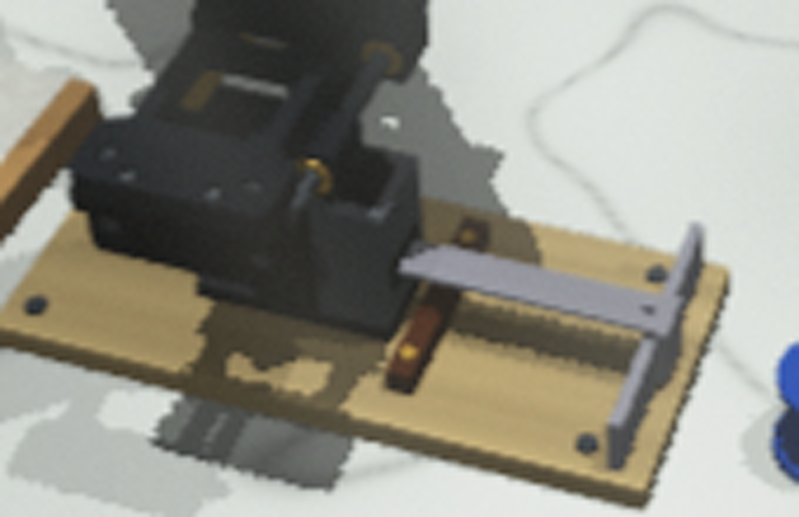

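The hook is still seated. The force stays flat as I lower, so the case is rotating back level in the grip. Continuing to full contact.

```bash
for i in 1 2; do python3 -m inch '[{"dx":0,"dy":0,"dz":0.0005,"spin":0},{"dx":0,"dy":0,"dz":0,"spin":0},{"dx":0,"dy":0,"dz":0,"spin":0}]'|grep -E 'tcp|contact'; done
```

```text
tcp_pos: [490.4, -181.7, 212.9]
contact_force: [4.6, 1.7, -2.1]
tcp_pos: [490.5, -181.7, 212.8]
contact_force: [3.8, 3.1, 4.4]
```

```bash
python3 -m inch '[{"dx":0.001,"dy":0,"dz":-0.0004,"spin":0},{"dx":0.001,"dy":0,"dz":0,"spin":0},{"dx":0.001,"dy":0,"dz":0,"spin":0},{"dx":0.001,"dy":0,"dz":0,"spin":0},{"dx":0.001,"dy":0,"dz":0,"spin":0},{"dx":0,"dy":0,"dz":0,"spin":0},{"dx":0,"dy":0,"dz":0,"spin":0}]'|grep -E 'tcp|contact'
for i in 1 2; do python3 -m inch '[{"dx":0.0005,"dy":0,"dz":0,"spin":0},{"dx":0.0005,"dy":0,"dz":0,"spin":0},{"dx":0,"dy":0,"dz":0,"spin":0},{"dx":0,"dy":0,"dz":0,"spin":0}]'|grep -E 'tcp|contact'; done
```

```text
tcp_pos: [494.5, -180.2, 212.7]
contact_force: [1.4, -0.2, 5.8]
tcp_pos: [495.4, -179.9, 212.7]
contact_force: [-0.1, -0.7, 6.8]
tcp_pos: [496.3, -179.6, 212.7]
contact_force: [-0.0, -0.4, 7.0]
```

```bash
python3 -m inch '[{"dx":0,"dy":0,"dz":-0.0006,"spin":0},{"dx":0,"dy":0,"dz":0,"spin":0},{"dx":0,"dy":0,"dz":0,"spin":0}]'|grep -E 'tcp|contact'
for i in 1 2 ; do python3 -m inch '[{"dx":0.0005,"dy":0,"dz":0,"spin":0},{"dx":0,"dy":0,"dz":0,"spin":0},{"dx":0,"dy":0,"dz":0,"spin":0}]'|grep -E 'tcp|contact'; done
```

```text
tcp_pos: [496.4, -179.4, 212.7]
contact_force: [2.4, -1.8, 4.2]
tcp_pos: [496.7, -179.2, 212.7]
contact_force: [0.9, -1.3, 5.7]
tcp_pos: [497.1, -179.0, 212.7]
contact_force: [1.0, -2.0, 5.5]
```

```bash
python3 -m inch '[{"dx":0,"dy":0,"dz":-0.0006,"spin":0},{"dx":0,"dy":0,"dz":0,"spin":0},{"dx":0,"dy":0,"dz":0,"spin":0}]'|grep -E 'tcp|contact'
for i in 1 2 3; do python3 -m inch '[{"dx":0.0005,"dy":0,"dz":0,"spin":0},{"dx":0,"dy":0,"dz":0,"spin":0},{"dx":0,"dy":0,"dz":0,"spin":0}]'|grep -E 'tcp|contact'; done
```

```text
tcp_pos: [497.1, -178.9, 212.7]
contact_force: [3.2, -4.4, 0.6]
tcp_pos: [497.3, -178.9, 212.7]
contact_force: [0.9, -5.6, 3.9]
tcp_pos: [497.5, -178.8, 212.8]
contact_force: [-1.1, -5.5, 3.7]
tcp_pos: [497.8, -178.8, 212.7]
contact_force: [-2.4, -6.4, 6.2]
```

```bash
python3 -m inch '[{"dx":0.0003,"dy":0.0005,"dz":-0.0004,"spin":0},{"dx":0,"dy":0,"dz":0,"spin":0},{"dx":0,"dy":0,"dz":0,"spin":0},{"dx":0,"dy":0,"dz":0,"spin":0}]' - 20
python3 - <<'E'
from h import *
to(497.8,-178.8,212.7,19.77)
b=snap('scene','s4.png',(180,240,350,350),4.7)
E
```

```text
time_s: 15.88
tcp_pos: [498.0, -178.9, 212.8]
eef_rot: [[0.941, 0.338, -0.004], [0.338, -0.941, -0.001], [-0.004, -0.0, -1.0]]
contact_force: [-3.3, -5.2, 5.5]
finger_gap: 36.2
grip_force: 20.0
t 15.8833 pos [ 498.  -178.9  212.8] yaw 19.78 zax [-0.004 -0.001 -1.   ] F [-3.3 -5.2  5.5] M [-0.95  0.16 -0.08] gap 36.2 grip 19.998034788295627
d m [-0.0001 -0.0002  0.0001] spin 0.01
```

View pics/s4.png

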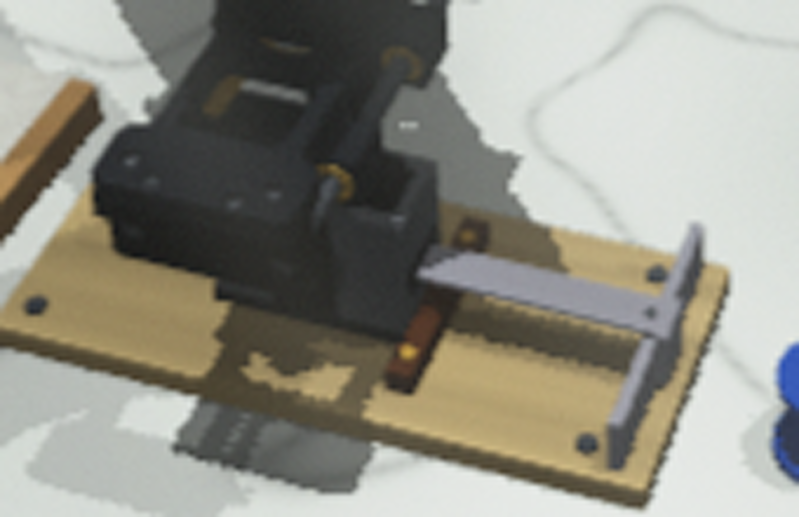

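The case front rests against the bar. I'll ease the grip in stages and then open.

```bash
python3 -m inch '[{"dx":0,"dy":0,"dz":0,"spin":0},{"dx":0,"dy":0,"dz":0,"spin":0},{"dx":0,"dy":0,"dz":0,"spin":0},{"dx":0,"dy":0,"dz":0,"spin":0}]' - 10|grep -E 'tcp|contact|grip'
python3 -m inch '[{"dx":0,"dy":0,"dz":0,"spin":0},{"dx":0,"dy":0,"dz":0,"spin":0},{"dx":0,"dy":0,"dz":0,"spin":0},{"dx":0,"dy":0,"dz":0,"spin":0}]' - 5|grep -E 'tcp|contact|grip'
python3 -m inch '[{"dx":0,"dy":0,"dz":0,"spin":0},{"dx":0,"dy":0,"dz":0,"spin":0},{"dx":0,"dy":0,"dz":0,"spin":0},{"dx":0,"dy":0,"dz":0,"spin":0}]' - 3
python3 -m inch '[{"dx":0,"dy":0,"dz":0,"spin":0},{"dx":0,"dy":0,"dz":0,"spin":0},{"dx":0,"dy":0,"dz":0,"spin":0},{"dx":0,"dy":0,"dz":0,"spin":0},{"dx":0,"dy":0,"dz":0,"spin":0},{"dx":0,"dy":0,"dz":0,"spin":0}]' 0.6
```

```text
tcp_pos: [497.9, -178.9, 212.7]
contact_force: [-2.1, -5.9, 5.4]
grip_force: 10.0
tcp_pos: [498.0, -178.9, 212.7]
contact_force: [-2.8, -5.6, 4.5]
grip_force: 5.0
time_s: 16.93
tcp_pos: [498.0, -178.9, 212.6]
eef_rot: [[0.941, 0.339, -0.004], [0.339, -0.941, -0.001], [-0.004, -0.0, -1.0]]
contact_force: [-1.5, -5.1, 3.2]
finger_gap: 36.4
grip_force: 3.0
time_s: 17.43
tcp_pos: [498.7, -178.2, 212.7]
eef_rot: [[0.941, 0.338, -0.001], [0.338, -0.941, 0.001], [-0.001, -0.001, -1.0]]
contact_force: [0.3, 0.3, -0.1]
finger_gap: 56.6
grip_force: 0.0
```

```bash
python3 -m inch '[{"dx":0,"dy":0,"dz":-0.005,"spin":0},{"dx":0,"dy":0,"dz":-0.01,"spin":0},{"dx":0,"dy":0,"dz":-0.02,"spin":0},{"dx":0,"dy":0,"dz":-0.025,"spin":0},{"dx":0,"dy":0,"dz":-0.025,"spin":0},{"dx":0,"dy":0,"dz":-0.025,"spin":0},{"dx":0,"dy":0,"dz":-0.01,"spin":0},{"dx":0,"dy":0,"dz":0,"spin":0},{"dx":0,"dy":0,"dz":0,"spin":0}]' 0.8 | grep -E 'tcp|contact'
python3 - <<'E'
from h import *
b=snap('scene','s5.png',(180,240,350,350),4.7); a=snap('top','t5.png')
z=b['range_z']; t=np.radians(19.77); A=np.array([np.cos(t),np.sin(t),0]);N=np.array([-A[1],A[0],0]);o=np.array([508.9,-174,0])
P=np.array([np.r_[u,v,world(b,u,v)] for v in range(240,350) for u in range(180,350)])
G=np.c_[P[:,:2],(P[:,2:]-o)@A,(P[:,2:]-o)@N,P[:,4]]
m=(abs(G[:,3])<25)&(G[:,2]>-60)&(G[:,2]<35)&(G[:,4]>65)&(G[:,4]<90); k=G[m]
print('case top',len(k),k.min(0),k.max(0),np.median(k,0)); k2=k[k[:,4]>76]; print('key',len(k2),k2.mean(0) if len(k2) else 0)
E
```

```text
tcp_pos: [498.8, -178.4, 333.4]
contact_force: [0.2, -0.0, 0.3]
case top 716 [228.         268.         -40.78377414 -21.19776334  65.01353517] [272.         291.          26.39593437  18.15382038  83.54050735] [251.         279.          -1.97930128  -7.19524122  72.88795176]
key 129 [257.58914729 276.45736434   8.53230511  -3.40194486  80.34865804]
```

View pics/s5.png

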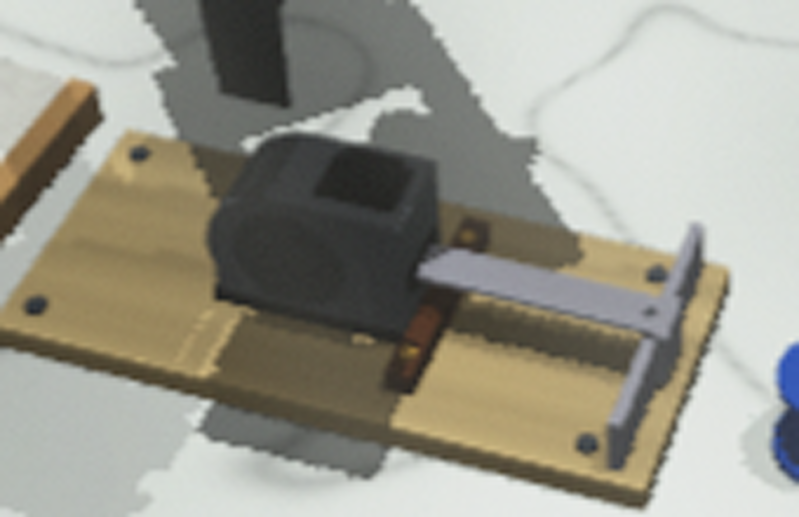

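The tape stands upright, hooked and against the bar. The key centre is at about gauge (7,-1), so I'll move over it with the fingers shut.

```bash
python3 -m inch '[{"dx":0.006,"dy":0,"dz":0,"spin":0},{"dx":0.006,"dy":0,"dz":0,"spin":0},{"dx":0.006,"dy":0,"dz":0,"spin":0},{"dx":0,"dy":0,"dz":0.01,"spin":0},{"dx":0,"dy":0,"dz":0.01,"spin":0},{"dx":0,"dy":0,"dz":0,"spin":0},{"dx":0,"dy":0,"dz":0,"spin":0},{"dx":0,"dy":0,"dz":0,"spin":0},{"dx":0,"dy":0,"dz":0,"spin":0},{"dx":0,"dy":0,"dz":0,"spin":0},{"dx":0,"dy":0,"dz":0,"spin":0},{"dx":0,"dy":0,"dz":0,"spin":0},{"dx":0,"dy":0,"dz":0.01,"spin":0},{"dx":0,"dy":0,"dz":0.01,"spin":0},{"dx":0,"dy":0,"dz":0.008,"spin":0},{"dx":0,"dy":0,"dz":0.005,"spin":0},{"dx":0,"dy":0,"dz":0,"spin":0},{"dx":0,"dy":0,"dz":0,"spin":0}]' 0 5
python3 -m inch '[{"dx":0,"dy":0,"dz":0.002,"spin":0},{"dx":0,"dy":0,"dz":0.002,"spin":0},{"dx":0,"dy":0,"dz":0,"spin":0},{"dx":0,"dy":0,"dz":0,"spin":0}]'
python3 -c "
from h import *
to(515.8,-172.6,270,19.77)"
```

```text
time_s: 19.78
tcp_pos: [515.6, -172.3, 279.2]
eef_rot: [[0.941, 0.338, -0.001], [0.338, -0.941, 0.001], [-0.001, -0.001, -1.0]]
contact_force: [0.8, -0.6, 0.7]
finger_gap: 0.7
grip_force: 0.0
time_s: 20.12
tcp_pos: [515.8, -172.4, 276.2]
eef_rot: [[0.941, 0.338, 0.0], [0.338, -0.941, -0.0], [0.0, 0.0, -1.0]]
contact_force: [-0.2, 0.2, -0.5]
finger_gap: 0.6
grip_force: 0.0
t 20.1167 pos [ 515.8 -172.4  276.2] yaw 19.76 zax [ 3.e-04 -1.e-04 -1.e+00] F [-0.2  0.2 -0.5] M [-0.01  0.03  0.  ] gap 0.6 grip 0.0
d m [-0.0001  0.0002  0.0062] spin -0.01
```

```bash
python3 -m inch '[{"dx":0,"dy":0,"dz":0.001,"spin":0},{"dx":0,"dy":0,"dz":0.001,"spin":0},{"dx":0,"dy":0,"dz":0.001,"spin":0},{"dx":0,"dy":0,"dz":0.001,"spin":0},{"dx":0,"dy":0,"dz":0.001,"spin":0},{"dx":0,"dy":0,"dz":0,"spin":0},{"dx":0,"dy":0,"dz":0,"spin":0}]'|grep -E 'tcp|contact'
for i in 1 2 3 4; do python3 -m inch '[{"dx":0,"dy":0,"dz":0.0005,"spin":0},{"dx":0,"dy":0,"dz":0.0005,"spin":0},{"dx":0,"dy":0,"dz":0,"spin":0},{"dx":0,"dy":0,"dz":0,"spin":0}]'|grep -E 'tcp|contact'; done
```

```text
tcp_pos: [515.8, -172.3, 270.9]
contact_force: [-0.5, 0.3, 0.7]
tcp_pos: [515.9, -172.4, 270.4]
contact_force: [-0.4, 0.2, 2.0]
tcp_pos: [515.9, -172.4, 269.3]
contact_force: [-0.8, 0.5, 4.1]
tcp_pos: [515.8, -172.4, 268.1]
contact_force: [-0.6, 1.0, 3.7]
tcp_pos: [515.9, -172.4, 267.0]
contact_force: [-0.8, 0.5, 3.3]
```

```bash
for i in 1 2 3 4; do python3 -m inch '[{"dx":0,"dy":0,"dz":0.0005,"spin":0},{"dx":0,"dy":0,"dz":0,"spin":0},{"dx":0,"dy":0,"dz":0,"spin":0}]'|grep -E 'tcp|contact'; done
```

```text
tcp_pos: [515.8, -172.4, 266.6]
contact_force: [0.9, -0.0, 3.7]
tcp_pos: [515.8, -172.4, 266.1]
contact_force: [0.4, 0.5, 3.4]
tcp_pos: [515.8, -172.4, 265.6]
contact_force: [0.2, -0.4, 3.9]
tcp_pos: [515.9, -172.4, 265.4]
contact_force: [-0.0, 0.0, 5.3]
```

One more half-millimetre should confirm the hard stop.

```bash
python3 -m inch '[{"dx":0,"dy":0,"dz":0.0004,"spin":0},{"dx":0,"dy":0,"dz":0,"spin":0},{"dx":0,"dy":0,"dz":0,"spin":0}]'|grep -E 'tcp|contact'
```

```text
tcp_pos: [515.9, -172.4, 265.3]
contact_force: [-1.6, -0.7, 6.9]
```

It's on the stop: the force rises with no further travel. Retreating.

```bash
python3 -m inch '[{"dx":0,"dy":0,"dz":-0.001,"spin":0},{"dx":0,"dy":0,"dz":-0.002,"spin":0},{"dx":0,"dy":0,"dz":-0.005,"spin":0},{"dx":0,"dy":0,"dz":-0.01,"spin":0},{"dx":0,"dy":0,"dz":-0.02,"spin":0},{"dx":0,"dy":0,"dz":-0.03,"spin":0},{"dx":0,"dy":0,"dz":-0.03,"spin":0},{"dx":0,"dy":0,"dz":-0.02,"spin":0},{"dx":0,"dy":0,"dz":0,"spin":0},{"dx":0,"dy":0,"dz":0,"spin":0},{"dx":0,"dy":0,"dz":0,"spin":0}]'|grep -E 'time|tcp|contact'
python3 - <<'E'
from h import *
b=snap('scene','s6.png',(180,240,350,350),4.7)
E
```

```text
time_s: 24.2
tcp_pos: [515.4, -172.2, 381.8]
contact_force: [-0.7, -0.6, -0.3]
```

View pics/s6.png

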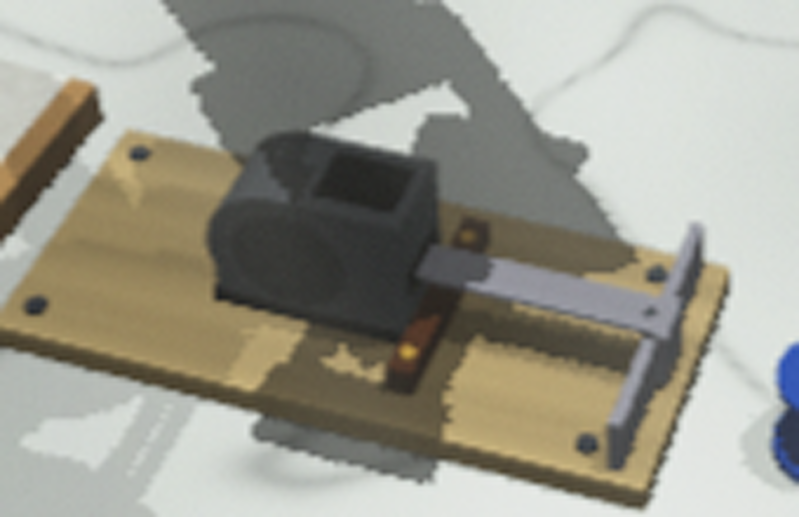

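The key has stayed down, the tape is hooked against the bar, and nothing else has moved.

```bash
python3 -c "
from workcell import job_done; print(job_done())"
```

```text
the job is handed in; nothing more can be done
None
```

The job is handed in: in the last picture the tape is hooked over the steel edge, stretched with its front against the stop bar, standing free and upright, and its lock key is pushed to the stop. The hand-in call returned no verdict.

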